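Put the seasonings and utensils away after cooking

TASK

Tidy up after cooking: stand the two spice jars in the two narrow bays of the wooden seasoning rack, one in each, and the pepper mill in the rack's wide bay; lay the peeler in the long bay of the flat utensil tray and the teaspoon in the short bay next to it. The jars and the mill must end upright and all five things must rest on the floor of their bays; never let a jar or the mill fall over, and leave the blue mug and the two tumblers standing where they are.

Things in the scene. Friction and masses are not known exactly. Their poses are not given: they have to be found in the camera images.
- green_jar: Spice jar with a dark green screw cap, stands upright, 42 x 42 x 99 mm high, 75 to 155 g; the cap is round, 41 mm across, from 78 to 99 mm above the foot; below it the glass body is about 41 mm wide. Origin at the centre of its foot, z up.
- mustard_jar: Spice jar with a mustard-yellow screw cap, stands upright, 45 x 44 x 100 mm high, 75 to 155 g; the cap is round, 44 mm across, from 80 to 100 mm above the foot; below it the glass body is about 44 mm wide. Origin at the centre of its foot, z up.
- mill: Turned dark-wood pepper mill, stands upright, round, foot 58 mm across, 170 mm high, 145 to 260 g. Its rounded head is about 49 mm across, widest at about 141 mm above the foot (it spans 123 to 159 mm), with a 12 mm metal nut on top; the head does not turn. Origin at the centre of its foot, z up.
- peeler: Vegetable peeler with dark green handle, lies flat, 170 mm long, 25 mm wide, 18 mm high, 80 g. Origin at the centre of its underside, x along its length, z up.
- teaspoon: Metal teaspoon, lies flat, 138 mm long, 28 mm wide over the bowl, 12 mm high, 20 g; fingers that close across it at its middle hold it. Origin at the centre of its underside, x along its length, z up.
- rack: Wooden seasoning rack, cork floors, fixed, open top, 88 (x) x 224 (y) x 46 mm high, 6 mm walls, bay floors 8 mm above the worktop. Three bays in a row along y, each 76 mm deep in x: two narrow ones 61 mm wide, centres at y = +75.5 and +8.5 mm, and a wide one, 78 mm, centre at y = -67 mm. Origin at the centre of its underside, z up.
- tray: Flat light-wood utensil tray, grey felt floors, fixed, 142 (x) x 202 (y) x 22 mm high, 6 mm walls, bay floors 5 mm above the worktop. Bays run along y: the long bay, 190 x 62 mm, centre at x = -34, y = 0 mm; the short bay, 158 x 62 mm, centre at x = +34, y = +16 mm; the tiny pocket beyond the short bay's end stays empty. Origin at the centre of its underside, z up.
- blue_mug: Pale blue mug, 82 x 117 x 91 mm, bystander: leave it. Origin at the centre of its underside.
- grey_cup: Grey travel tumbler with black lid, 86 mm across, 170 mm high, bystander: leave it. Origin at the centre of its underside.
- white_cup: White travel tumbler with black lid, 86 mm across, 170 mm high, bystander: leave it. Origin at the centre of its underside.

How it is judged:
At the end, for the whole second after the job is handed in: Jars upright (0.12 rad) on the floor of the rack's narrow bays, one in each; mill upright in the wide bay (16 mm); peeler in the long bay and teaspoon in the short bay of the tray, flat on the floor (24 mm across, 16 mm along, 0.4 rad); all at rest; mug and tumblers moved under 30 mm (x of green_jar in the frame of rack between -0.022 and 0.022 m and y of green_jar in the frame of rack between -0.007 and 0.091 m and z of green_jar in the frame of rack between 0.004 and 0.013 m and angle between each of green_jar, mustard_jar, mill's own z axis and vertical below 0.12 rad and linear speed of each of green_jar, mustard_jar, mill, peeler, teaspoon below 0.02 m/s and angular speed of each of green_jar, mustard_jar, mill, peeler, teaspoon below 0.2 rad/s and x of mustard_jar in the frame of rack between -0.022 and 0.022 m and y of mustard_jar in the frame of rack between -0.007 and 0.091 m and z of mustard_jar in the frame of rack between 0.004 and 0.013 m and x of mill in the frame of rack between -0.016 and 0.016 m and y of mill in the frame of rack between -0.083 and -0.051 m and z of mill in the frame of rack between 0.004 and 0.013 m and x of peeler in the frame of tray between -0.058 and -0.01 m and y of peeler in the frame of tray between -0.016 and 0.016 m and z of peeler in the frame of tray between 0.001 and 0.012 m and angle between the x axis of each of peeler, teaspoon and the y axis of tray, either way round below 0.4 rad and x of teaspoon in the frame of tray between 0.01 and 0.058 m and y of teaspoon in the frame of tray between 0 and 0.032 m and z of teaspoon in the frame of tray between 0.001 and 0.012 m and distance of each of grey_cup, white_cup, blue_mug from where it was at the start of the episode below 0.03 m); the robot touches nothing.
It fails at once if the grey tumbler is shoved 30 mm or more, or tipped (distance of grey_cup from where it was at the start of the episode above 0.03 m or angle between grey_cup's own z axis and vertical above 0.3 rad).
It fails at once if the white tumbler is shoved 30 mm or more, or tipped (distance of white_cup from where it was at the start of the episode above 0.03 m or angle between white_cup's own z axis and vertical above 0.3 rad).
It fails at once if the blue mug is shoved 30 mm or more, or tipped (distance of blue_mug from where it was at the start of the episode above 0.03 m or angle between blue_mug's own z axis and vertical above 0.3 rad).
It fails at once if a spice jar or the pepper mill falls over (angle between any of green_jar, mustard_jar, mill's own z axis and vertical above 1 rad).
It also fails if it takes over 131 s, if anything falls off the work surface, if the arm or the gripper's body presses on something with over 40 N, if the wrist force passes 120 N, or if a joint passes its speed limit or range.

ROBOT

A 6-joint arm with a two-finger parallel gripper is mounted at the origin on a cart in front of the work surface, level with it; the furniture and walls round the work are solid. World frame = base frame: x ahead of the robot, y to its left, z up, the work surface at z = 0. Lengths are in m, angles in rad, forces in N, time in s.
With the tool pointing down it reaches from about 0.4 to 0.825 m from the base axis. Payload 7 kg.
Tool frame: the origin (TCP) lies midway between the tips of the shut fingers; the grasp point (between the pads) lies hold_point_z behind it (hold_point_z is the distance from the TCP to the grasp point, in m); z points along the fingers, y is the line along which they close (so a half turn about z gives the same grasp; the last joint's range is limited). The gripper opens to 88 mm and grips with 3 to 60 N. Pads are 19 mm wide; open, the fingers measure 130 mm over their backs; the gripper's body (78 mm by 193 mm) begins 47 mm behind the grasp point.
Start: joints at [1.635, 0.359, 0.012, 0, -1.224, -0.288], TCP at [0.15, 0.658, 0.227] pointing down, gripper open.
Joint ranges: [-3.07, 3.07], [-1.43, 2.12], [-1.02, 1.25], [-3.03, 1.67], [-3.05, -0], [-3.03, 3.03]. Speed limits (rad/s): [2.39, 2.39, 3.01, 3.14, 3.14, 3.14].

INTERFACE

Orientations are given as [roll, pitch, yaw] about the fixed x, y, z axes, in that order (R = Rz(yaw) Ry(pitch) Rx(roll)).
In Python, from station import * gives the robot as it stands.
- The arm moves only by the tool apply_moves, never from a script. Its argument "steps" is a list of rows, each an object with "translation": the shift along the world's x, y, z scaled (see below), a list of three; "rotation": the turn, a rotation vector about the world's x, y, z scaled (see below), a list of three. A call has exactly 10 rows; each row is the pose to reach, as a shift and turn from the pose commanded when the call began; what a row does not reach only later rows make up. The controller multiplies each number of a shift by 250 mm and each number of a turn by 30 degrees. A row lasts 1/12 s, in which the tool goes at most 41.7 mm and 7.16 degrees, less where a joint would pass 70% of its speed; a pose out of reach is approached as far as the arm can. A call with a number of a shift or a turn outside -1 to 1 is refused whole. A call with a gripper value outside its range is refused whole. "jaw" is the closure, from -1 (fully open) to 1 (shut), so that 0 is half open, set as the call begins (left out, the last holds). The fingers move at their own pace and stop on an object; "newtons" is the grip in N (left out, the last holds). Time passes only in rows, so rows that repeat a pose let the fingers close, or fill a call up. It gives the time, the measured TCP pose, the force, the opening and the grip force at its end, in the units of the state.
- get_state(): the state, without advancing time (a new reading comes with each control period).
- grab_frame(name): name is "scene" or "side" or "wrist"; returns the picture (400x640x3 uint8, blue, green, red); there is no depth.
- camera_model(name): a dict with "fx", "fy", "cx", "cy" (pixels), "xyz" and "rotation" of the camera in the world. Camera axes: x right, y down, z forward; pixel columns grow to the right and rows downward; lengths in m; the calibration is good to about 2 mm. A picture is of the moment at which its call begins: read the wrist's pose just before it. camera_model takes no time and is no camera call; for the wrist camera it gives the pose at the moment of the call.
- job_done(): hands the job in; it is judged then, once.
The state is a dict: "t": time; "q": joint angles; "qd": joint speeds; "joint_efforts": joint torques, N m; "eef_pos": TCP position; "ee_rot": TCP orientation; "force": force on the tool from outside, world axes, zero at the start; "moment": the same for the moment, N m; "width": finger opening in m; "gripper_force": force on a finger pad.
Only numpy, scipy, OpenCV 4.12 (cv2) and the standard library are available. Lean on these libraries where they do the work, as an engineer would, in place of code of your own. Each camera call takes 0.05 s, during which the arm holds its last target. There are 200 camera calls.

## Working session

There is one attempt and no reset: what is moved stays moved. The work goes in short steps, Python scripts to look and compute and a tool call to move; the robot and the scene stay as the last step left them, time stands still between calls to the robot, and variables do not carry over. Pictures are saved under pics/ and viewed, at most 18 in all, crops included, and the job is handed in when it is done.

Besides the shell and the picture viewer there is one more tool, called after "Call:" in YAML: its name, and indented under it one key for each argument. apply_moves: Moves the arm, as the interface text tells. Shifts and turns lie within -1 to 1; 1 stands for 250 mm of shift or 30 degrees of turn. Its arguments: {"type":"object","properties":{"steps":{"type":"array"},"jaw":{"type":"number"},"newtons":{"type":"number"}},"required":["steps"]}

```bash
mkdir -p pics; ls; python3 - <<'E'
from station import *
import cv2
s=get_state();print({k:s[k] for k in("t","eef_pos","ee_rot","width","force")}, s.get("hold_point_z"))
for n in("scene","side","wrist"):
    print(n,camera_model(n)); cv2.imwrite(f"pics/{n}0.png",grab_frame(n))
try: print(hold_point_z)
except Exception as e: print(e)
E
```

```text
pics
{'t': 0.0, 'eef_pos': array([0.14972561, 0.65769887, 0.22563102]), 'ee_rot': array([ 3.13997133e+00, -1.24667371e-04, -2.23891565e-01]), 'width': 0.08757106447875898, 'force': array([0.39730155, 0.43445499, 0.39154755])} None
scene {'fx': 448.13810410718617, 'fy': 448.13810410718617, 'cx': 317.60746035728636, 'cy': 201.75398627995233, 'xyz': array([0.22488644, 0.58982414, 0.83849291]), 'rotation': array([-2.43083848,  0.008423  , -2.61934305])}
side {'fx': 435.3102461300969, 'fy': 435.3102461300969, 'cx': 320.27358228219316, 'cy': 196.0424864991074, 'xyz': array([ 0.16278862, -0.70775253,  0.73209065]), 'rotation': array([-2.26897921, -0.00994343, -0.51056847])}
wrist {'fx': 315.7700340521879, 'fy': 315.7700340521879, 'cx': 321.09077176430105, 'cy': 198.5352468573642, 'xyz': array([0.22859971, 0.63923159, 0.38364092]), 'rotation': array([ 2.83765971e+00, -1.14905412e-03, -1.79551773e+00])}
0.0188
```

View pics/scene0.png

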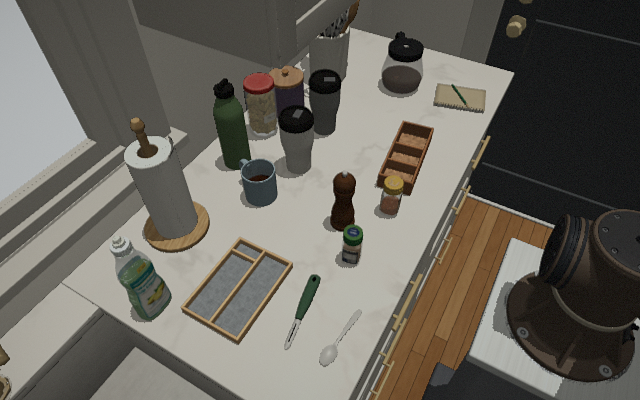

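View pics/side0.png

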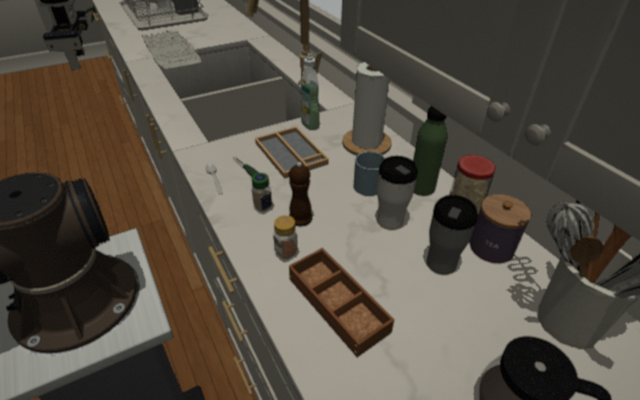

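```bash
python3 - <<'E'
import cv2
s=cv2.imread("pics/scene0.png");d=cv2.imread("pics/side0.png")
c=lambda im,x,y,w,h,k:cv2.resize(im[y:y+h,x:x+w],None,fx=k,fy=k,interpolation=cv2.INTER_CUBIC)
cv2.imwrite("pics/c1.png",c(s,175,230,195,145,4))
cv2.imwrite("pics/c2.png",c(s,320,115,130,150,4))
cv2.imwrite("pics/c3.png",c(d,225,150,190,150+50,3))
E
```

```text
(no output)
```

View pics/c1.png

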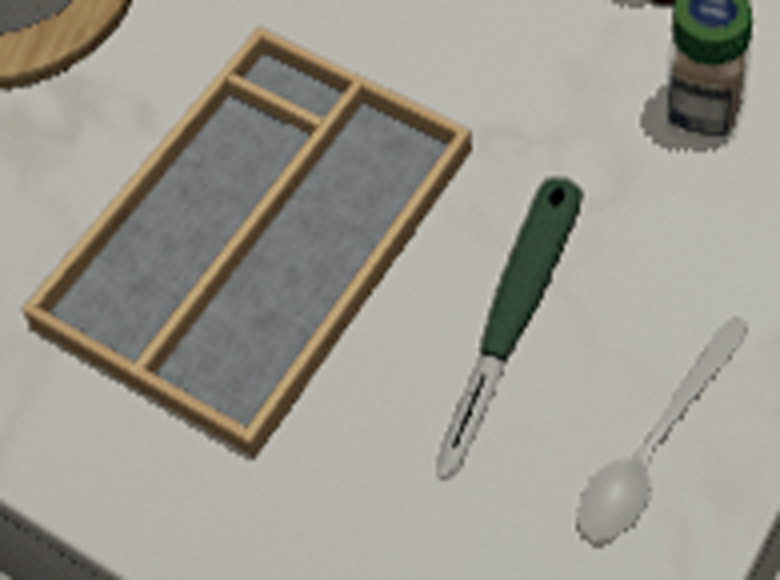

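View pics/c2.png

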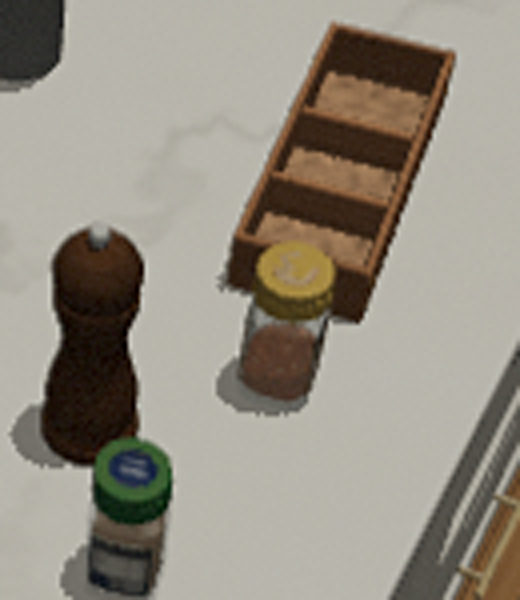

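View pics/c3.png

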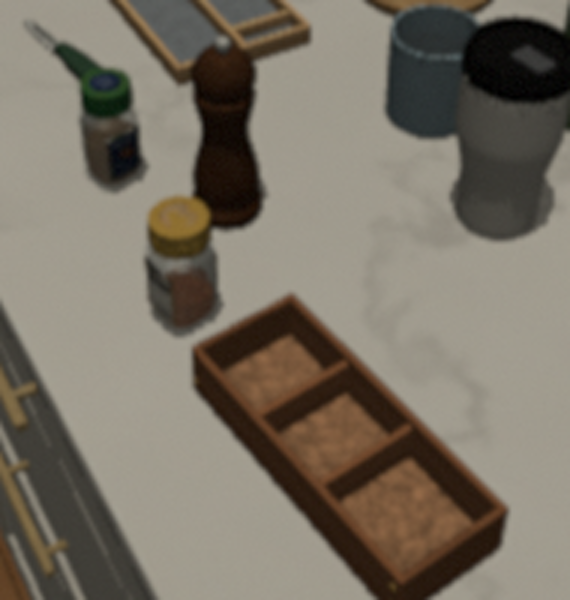

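```bash
cat > h.py <<'E'
import numpy as np
from station import *
from scipy.spatial.transform import Rotation as Ro
from scipy.optimize import least_squares
def ray(m,p):
    d=Ro.from_euler('xyz',m["rotation"]).apply([(p[0]-m["cx"])/m["fx"],(p[1]-m["cy"])/m["fy"],1]);return np.array(m["xyz"]),d
def atz(m,p,z):
    o,d=ray(m,p);return (o+d*(z-o[2])/d[2])
def proj(m,P):
    c=Ro.from_euler('xyz',m["rotation"]).inv().apply(np.atleast_2d(P)-m["xyz"]);return np.c_[m["fx"]*c[:,0]/c[:,2]+m["cx"],m["fy"]*c[:,1]/c[:,2]+m["cy"]]
def fit(loc,obs,x0=(.5,.0,0)):
    # loc Nx3 local, obs list of (cam, idx, px)
    def f(v):
        P=Ro.from_euler('z',v[2]).apply(loc)+[v[0],v[1],0]
        return np.concatenate([proj(m,P[i])[0]-p for m,i,p in obs])
    b=min((least_squares(f,[x0[0],x0[1],a]) for a in np.arange(-3,3.1,.75)),key=lambda r:r.cost)
    return b.x,np.abs(b.fun).max()
E
python3 - <<'E'
from h import *
S=camera_model("scene");D=camera_model("side")
c1=lambda u,v:np.array([175+u/4-.375,230+v/4-.375]);c2=lambda u,v:np.array([320+u/4-.375,115+v/4-.375]);c3=lambda u,v:np.array([225+u/3-.33,150+v/3-.33])
np.set_printoptions(precision=4,suppress=True)
L=np.array([[.071,-.101,.022],[-.071,-.101,.022],[-.071,.101,.022],[.071,.101,.022]])
print("tray",fit(L,[(S,i,c1(*p)) for i,p in enumerate([(262,28),(470,133),(252,442),(25,308)])]))
x,y=.044,.112
L=np.array([[x,-y,.046],[-x,-y,.046],[-x,y,.046],[x,y,.046]])
o=[(S,0,c2(333,23)),(S,1,c2(455,52)),(S,2,c2(370,275)),(S,3,c2(233,238))]
p=[(D,2,c3(195,350)),(D,3,c3(292,297)),(D,0,c3(506,512)),(D,1,c3(398,592))]
print("rack",fit(L,o),fit(L,p),fit(L,o+p))
for n,a,b,z in [("green",(133,468),(106,80),.099),("mustard",(298,268),(180,215),.1),("mill",(99,230),(222,40),.169)]:
    print(n,atz(S,c2(*a),z),atz(D,c3(*b),z))
for n,a,b,z in [("peeler",(565,180),(447,478),.01),("spoon",(742,320),(595,545),.006)]:
    A,B=atz(S,c1(*a),z),atz(S,c1(*b),z);print(n,(A+B)/2,np.hypot(*(A-B)[:2]),np.arctan2(*(A-B)[1::-1]))
for n,a,z in [("t1",(297,118),.17),("t2",(325,81),.17),("mug",(259,168),.091),("bottle",(223,88),.28)]: print(n,atz(S,a,z))
s=get_state();print(s["q"])
E
```

```text
tray (array([0.6118, 0.26  , 0.003 ]), np.float64(1.2446923385880382))
rack (array([ 0.4582, -0.266 ,  0.1261]), np.float64(0.5329272102663936)) (array([ 0.4569, -0.2674,  0.1134]), np.float64(1.7566425737240365)) (array([ 0.4574, -0.2669,  0.1176]), np.float64(1.7706826536453377))
green [0.4442 0.0757 0.099 ] [0.4464 0.08   0.099 ]
mustard [ 0.427  -0.0951  0.1   ] [ 0.4298 -0.0901  0.1   ]
mill [ 0.5093 -0.0052  0.169 ] [ 0.5092 -0.0031  0.169 ]
peeler [0.4706 0.2402 0.01  ] 0.17297639150707936 -1.3764666420242966
spoon [0.3736 0.2483 0.006 ] 0.13694417105431517 -1.632596144850426
t1 [ 0.6883 -0.1071  0.17  ]
t2 [ 0.704  -0.2693  0.17  ]
mug [0.724  0.0123 0.091 ]
bottle [ 0.8006 -0.0007  0.28  ]
[ 1.6351  0.3592  0.0113 -0.0003 -1.2241 -0.2881]
```

View pics/wrist0.png

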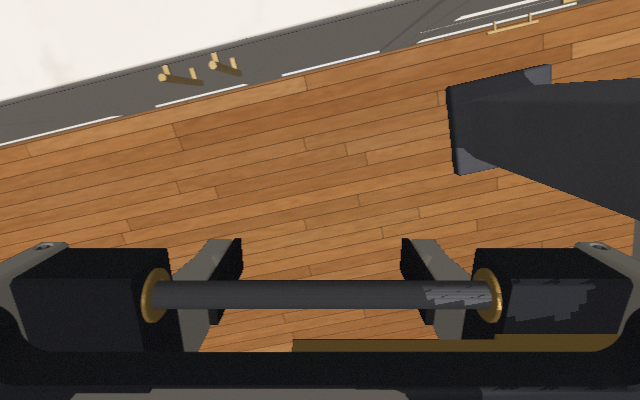

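Call:
apply_moves:
  steps:
    - {"translation": [0.1,-0.12,0],"rotation": [0,0,-0.15]}
    - {"translation": [0.2,-0.24,0],"rotation": [0,0,-0.3]}
    - {"translation": [0.3,-0.36,0],"rotation": [0,0,-0.45]}
    - {"translation": [0.4,-0.48,0],"rotation": [0,0,-0.6]}
    - {"translation": [0.5,-0.6,0],"rotation": [0,0,-0.75]}
    - {"translation": [0.6,-0.72,0],"rotation": [0,0,-0.9]}
    - {"translation": [0.64,-0.84,0],"rotation": [0,0,-1]}
    - {"translation": [0.64,-0.84,0],"rotation": [0,0,-1]}
    - {"translation": [0.64,-0.84,0],"rotation": [0,0,-1]}
    - {"translation": [0.64,-0.84,0],"rotation": [0,0,-1]}
  jaw: -1
  newtons: 20

```text
t: 0.98
eef_pos: [0.31, 0.4482, 0.2268]
ee_rot: [-3.141, 0.0, -0.747]
force: [0.4, 0.2, -0.2]
width: 0.0876
gripper_force: 0.0
```

Call:
apply_moves:
  steps:
    - {"translation": [0.1,-0.12,0],"rotation": [0,0,-0.15]}
    - {"translation": [0.2,-0.24,0],"rotation": [0,0,-0.3]}
    - {"translation": [0.3,-0.36,0],"rotation": [0,0,-0.45]}
    - {"translation": [0.4,-0.48,0],"rotation": [0,0,-0.6]}
    - {"translation": [0.5,-0.6,0],"rotation": [0,0,-0.75]}
    - {"translation": [0.6,-0.72,0],"rotation": [0,0,-0.9]}
    - {"translation": [0.64,-0.83,0],"rotation": [0,0,-1]}
    - {"translation": [0.64,-0.83,0],"rotation": [0,0,-1]}
    - {"translation": [0.64,-0.83,0],"rotation": [0,0,-1]}
    - {"translation": [0.64,-0.83,0],"rotation": [0,0,-1]}

```text
t: 1.82
eef_pos: [0.4699, 0.2415, 0.2263]
ee_rot: [3.141, 0.0, -1.27]
force: [-0.3, 0.6, 0.2]
width: 0.0871
gripper_force: 0.0
```

```bash
python3 - <<'E'
from h import *
import cv2
s=get_state();print(s["t"],s["eef_pos"],s["ee_rot"],s["q"])
W=camera_model("wrist");cv2.imwrite("pics/w1.png",grab_frame("wrist"));print(W)
S=camera_model("scene");D=camera_model("side")
print("bottle",atz(S,(152,312),0),atz(D,(311,126),0),"towel",atz(S,(177,226),0),atz(D,(367,143),0))
E
```

```text
1.8167 [0.46986793 0.24151831 0.22634912] [ 3.14141536e+00  1.08452380e-06 -1.26990915e+00] [ 8.46260175e-01  1.17133900e-01 -3.09566246e-01 -1.02039726e-04
 -1.14424720e+00 -5.45330772e-01]
{'fx': 315.7700340521879, 'fy': 315.7700340521879, 'cx': 321.09077176430105, 'cy': 198.5352468573642, 'xyz': array([0.49335801, 0.16297391, 0.38424143]), 'rotation': array([ 2.83690700e+00,  5.81206418e-04, -2.84149187e+00])}
bottle [0.73740116 0.39224761 0.        ] [0.74140164 0.37180028 0.        ] towel [0.84296764 0.19729379 0.        ] [0.84498563 0.20208007 0.        ]
```

View pics/w1.png

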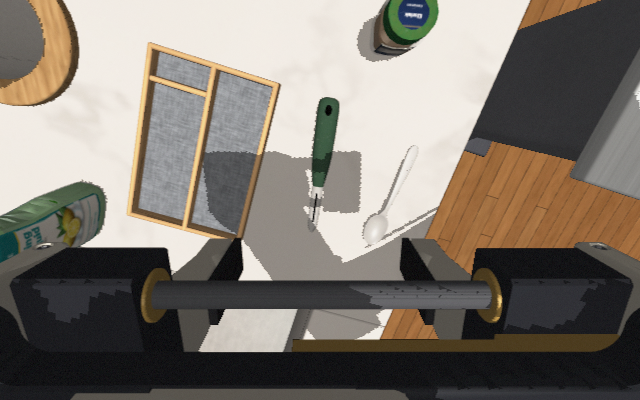

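```bash
python3 - <<'E'
from h import *
np.set_printoptions(precision=4,suppress=True)
W=camera_model("wrist")
L=np.array([[.071,-.101,.022],[-.071,-.101,.022],[-.071,.101,.022],[.071,.101,.022]])
print("tray",fit(L,[(W,i,np.array(p)) for i,p in enumerate([(150,43),(280,84),(238,238),(128,213)])]))
for n,a,b,z in [("peeler",(328,98),(312,230),.01),("spoon",(414,147),(373,243),.006)]:
    A,B=atz(W,a,z),atz(W,b,z);print(n,A,B,(A+B)/2,np.hypot(*(A-B)[:2]),np.arctan2(*(A-B)[1::-1]))
print(atz(W,(413,13),.099))
E
```

```text
tray (array([0.6105, 0.2606, 0.003 ]), np.float64(7.098533183477002))
peeler [0.4864 0.1598 0.01  ] [0.4572 0.3197 0.01  ] [0.4718 0.2397 0.01  ] 0.16251934536473958 -1.3900450530693076
spoon [0.3713 0.1825 0.006 ] [0.3749 0.3153 0.006 ] [0.3731 0.2489 0.006 ] 0.1328426467336622 -1.597696710477742
[0.4427 0.0788 0.099 ]
```

Call:
apply_moves:
  steps:
    - {"translation": [0.005,-0.006,-0.12],"rotation": [0,0,-0.1]}
    - {"translation": [0.005,-0.006,-0.26],"rotation": [0,0,-0.22]}
    - {"translation": [0.005,-0.006,-0.4],"rotation": [0,0,-0.22]}
    - {"translation": [0.005,-0.006,-0.54],"rotation": [0,0,-0.22]}
    - {"translation": [0.005,-0.006,-0.68],"rotation": [0,0,-0.22]}
    - {"translation": [0.005,-0.006,-0.78],"rotation": [0,0,-0.22]}
    - {"translation": [0.005,-0.006,-0.84],"rotation": [0,0,-0.22]}
    - {"translation": [0.005,-0.006,-0.87],"rotation": [0,0,-0.22]}
    - {"translation": [0.005,-0.006,-0.885],"rotation": [0,0,-0.22]}
    - {"translation": [0.005,-0.006,-0.885],"rotation": [0,0,-0.22]}

```text
t: 2.7
eef_pos: [0.4709, 0.24, 0.0051]
ee_rot: [3.141, -0.0, -1.385]
force: [-0.4, -0.5, 0.3]
width: 0.0877
gripper_force: 0.0
```

Call:
apply_moves:
  steps:
    - {"translation": [0,0,0],"rotation": [0,0,0]}
    - {"translation": [0,0,0],"rotation": [0,0,0]}
    - {"translation": [0,0,0],"rotation": [0,0,0]}
    - {"translation": [0,0,0],"rotation": [0,0,0]}
    - {"translation": [0,0,0],"rotation": [0,0,0]}
    - {"translation": [0,0,0],"rotation": [0,0,0]}
    - {"translation": [0,0,0],"rotation": [0,0,0]}
    - {"translation": [0,0,0],"rotation": [0,0,0]}
    - {"translation": [0,0,0],"rotation": [0,0,0]}
    - {"translation": [0,0,0],"rotation": [0,0,0]}
  jaw: 1
  newtons: 20

```text
t: 3.53
eef_pos: [0.4711, 0.2391, 0.0053]
ee_rot: [3.142, -0.0, -1.386]
force: [0.3, -0.9, -0.6]
width: 0.0266
gripper_force: 0.1
```

Call:
apply_moves:
  steps:
    - {"translation": [0,0,0],"rotation": [0,0,0]}
    - {"translation": [0,0,0],"rotation": [0,0,0]}
    - {"translation": [0,0,0],"rotation": [0,0,0]}
    - {"translation": [0,0,0],"rotation": [0,0,0]}
    - {"translation": [0,0,0],"rotation": [0,0,0]}
    - {"translation": [0,0,0.04],"rotation": [0,0,0]}
    - {"translation": [0,0,0.1],"rotation": [0,0,0]}
    - {"translation": [0,0,0.18],"rotation": [0,0,0]}
    - {"translation": [0,0,0.24],"rotation": [0,0,0]}
    - {"translation": [0,0,0.28],"rotation": [0,0,0]}

```text
t: 4.37
eef_pos: [0.4716, 0.2396, 0.0776]
ee_rot: [-3.14, 0.001, -1.386]
force: [1.2, -0.5, -1.4]
width: 0.0251
gripper_force: 19.9
```

Call:
apply_moves:
  steps:
    - {"translation": [0.04,0.01,0],"rotation": [0,0,-0.05]}
    - {"translation": [0.12,0.02,0],"rotation": [0,0,-0.12]}
    - {"translation": [0.22,0.04,0],"rotation": [0,0,-0.2]}
    - {"translation": [0.32,0.06,0],"rotation": [0,0,-0.28]}
    - {"translation": [0.39,0.08,0],"rotation": [0,0,-0.35]}
    - {"translation": [0.42,0.08,0],"rotation": [0,0,-0.35]}
    - {"translation": [0.42,0.08,-0.05],"rotation": [0,0,-0.35]}
    - {"translation": [0.42,0.08,-0.12],"rotation": [0,0,-0.35]}
    - {"translation": [0.42,0.08,-0.17],"rotation": [0,0,-0.35]}
    - {"translation": [0.42,0.08,-0.18],"rotation": [0,0,-0.35]}

```text
t: 5.2
eef_pos: [0.5743, 0.2577, 0.0272]
ee_rot: [3.137, -0.003, -1.57]
force: [-0.1, -0.7, -1.0]
width: 0.0247
gripper_force: 19.9
```

```bash
python3 - <<'E'
from h import *
import cv2
s=get_state();print(s["eef_pos"],s["ee_rot"],s["force"])
a=grab_frame("scene")[210:370,170:370];b=grab_frame("side")[110:210,210:350]
a=cv2.resize(a,(480,384));b=cv2.resize(b,(480,343));cv2.imwrite("pics/p1.png",np.hstack([a[:343,80:],b[:,80:]]))
E
```

```text
[0.57432445 0.25766377 0.0272319 ] [ 3.13739354e+00 -2.78016824e-03 -1.57010714e+00] [-0.12452591 -0.71698569 -1.006187  ]
```

View pics/p1.png

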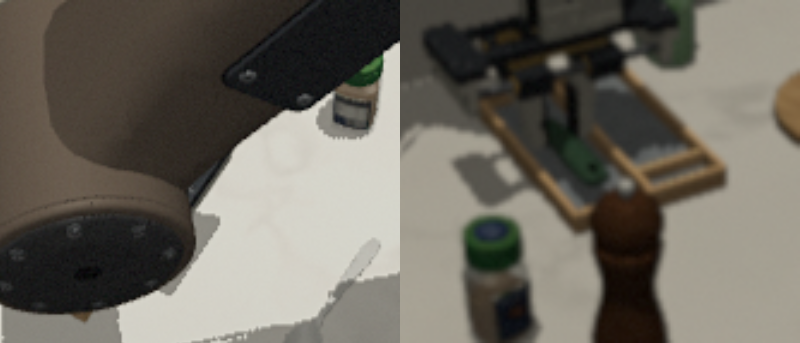

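Call:
apply_moves:
  steps:
    - {"translation": [0.005,0.01,0],"rotation": [0,0,0]}
    - {"translation": [0.005,0.01,0],"rotation": [0,0,0]}
    - {"translation": [0.005,0.01,0],"rotation": [0,0,0]}
    - {"translation": [0.005,0.01,0],"rotation": [0,0,0]}
    - {"translation": [0.005,0.01,0],"rotation": [0,0,0]}
    - {"translation": [0.005,0.01,0],"rotation": [0,0,0]}
    - {"translation": [0.005,0.01,0.05],"rotation": [0,0,0]}
    - {"translation": [0.005,0.01,0.15],"rotation": [0,0,0]}
    - {"translation": [0.005,0.01,0.3],"rotation": [0,0,0]}
    - {"translation": [0.005,0.01,0.45],"rotation": [0,0,0]}
  jaw: 0

```text
t: 6.13
eef_pos: [0.5766, 0.261, 0.1432]
ee_rot: [3.14, -0.002, -1.569]
force: [0.6, 2.0, 0.6]
width: 0.0437
gripper_force: 0.0
```

Call:
apply_moves:
  steps:
    - {"translation": [-0.1,-0.01,0],"rotation": [0,0,-0.02]}
    - {"translation": [-0.25,-0.02,0],"rotation": [0,0,-0.04]}
    - {"translation": [-0.4,-0.03,0],"rotation": [0,0,-0.06]}
    - {"translation": [-0.55,-0.04,0],"rotation": [0,0,-0.08]}
    - {"translation": [-0.68,-0.05,0],"rotation": [0,0,-0.08]}
    - {"translation": [-0.78,-0.05,0],"rotation": [0,0,-0.08]}
    - {"translation": [-0.815,-0.05,0],"rotation": [0,0,-0.08]}
    - {"translation": [-0.815,-0.05,-0.1],"rotation": [0,0,-0.08]}
    - {"translation": [-0.815,-0.05,-0.2],"rotation": [0,0,-0.08]}
    - {"translation": [-0.815,-0.05,-0.3],"rotation": [0,0,-0.08]}

```text
t: 6.97
eef_pos: [0.3739, 0.25, 0.068]
ee_rot: [-3.14, 0.003, -1.61]
force: [0.8, 0.3, 0.3]
width: 0.0434
gripper_force: 0.0
```

```bash
python3 - <<'E'
from h import *
import cv2
s=get_state();print(s["t"],s["eef_pos"],s["ee_rot"])
w=grab_frame("wrist");cv2.imwrite("pics/w2.png",w[:,:400])
d=grab_frame("side");cv2.imwrite("pics/d2.png",d[:250])
E
```

```text
6.9667 [0.37387303 0.25000566 0.06798334] [-3.13989213e+00  2.87299289e-03 -1.61040372e+00]
```

View pics/d2.png

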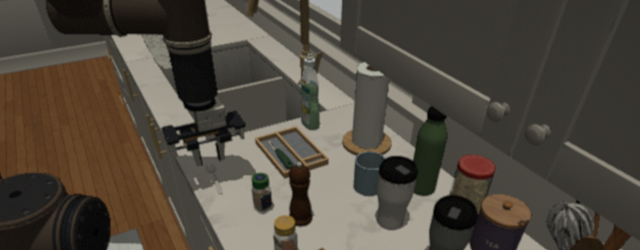

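Call:
apply_moves:
  steps:
    - {"translation": [0,0,-0.08],"rotation": [0,0,0]}
    - {"translation": [0,0,-0.16],"rotation": [0,0,0]}
    - {"translation": [0,0,-0.21],"rotation": [0,0,0]}
    - {"translation": [0,0,-0.24],"rotation": [0,0,0]}
    - {"translation": [0,0,-0.256],"rotation": [0,0,0]}
    - {"translation": [0,0,-0.256],"rotation": [0,0,0]}
    - {"translation": [0,0,-0.256],"rotation": [0,0,0]}
    - {"translation": [0,0,-0.256],"rotation": [0,0,0]}
    - {"translation": [0,0,-0.256],"rotation": [0,0,0]}
    - {"translation": [0,0,-0.256],"rotation": [0,0,0]}

```text
t: 7.9
eef_pos: [0.3738, 0.2495, 0.0044]
ee_rot: [-3.141, 0.001, -1.611]
force: [-0.3, 0.2, -0.6]
width: 0.0437
gripper_force: 0.0
```

Call:
apply_moves:
  steps:
    - {"translation": [0,0,0],"rotation": [0,0,0]}
    - {"translation": [0,0,0],"rotation": [0,0,0]}
    - {"translation": [0,0,0],"rotation": [0,0,0]}
    - {"translation": [0,0,0],"rotation": [0,0,0]}
    - {"translation": [0,0,0],"rotation": [0,0,0]}
    - {"translation": [0,0,0],"rotation": [0,0,0]}
    - {"translation": [0,0,0],"rotation": [0,0,0]}
    - {"translation": [0,0,0],"rotation": [0,0,0]}
    - {"translation": [0,0,0],"rotation": [0,0,0]}
    - {"translation": [0,0,0],"rotation": [0,0,0]}
  jaw: 1

```text
t: 8.73
eef_pos: [0.3735, 0.2492, 0.0038]
ee_rot: [-3.142, 0.0, -1.611]
force: [-1.7, -0.0, 3.4]
width: 0.0204
gripper_force: 19.9
```

Call:
apply_moves:
  steps:
    - {"translation": [0,0,0.06],"rotation": [0,0,0]}
    - {"translation": [0,0,0.14],"rotation": [0,0,0]}
    - {"translation": [0,0,0.22],"rotation": [0,0,0]}
    - {"translation": [0.02,0,0.28],"rotation": [0,0,0]}
    - {"translation": [0.08,0.01,0.29],"rotation": [0,0,0]}
    - {"translation": [0.16,0.02,0.29],"rotation": [0,0,0.02]}
    - {"translation": [0.25,0.04,0.29],"rotation": [0,0,0.04]}
    - {"translation": [0.35,0.06,0.29],"rotation": [0,0,0.08]}
    - {"translation": [0.45,0.08,0.29],"rotation": [0,0,0.08]}
    - {"translation": [0.5,0.1,0.29],"rotation": [0,0,0.08]}

```text
t: 9.57
eef_pos: [0.501, 0.2743, 0.076]
ee_rot: [-3.141, -0.0, -1.57]
force: [0.1, 1.1, -0.3]
width: 0.0202
gripper_force: 19.9
```

Call:
apply_moves:
  steps:
    - {"translation": [0.08,0,0],"rotation": [0,0,0]}
    - {"translation": [0.18,0,0],"rotation": [0,0,0]}
    - {"translation": [0.3,0,0],"rotation": [0,0,0]}
    - {"translation": [0.42,0,0],"rotation": [0,0,0]}
    - {"translation": [0.52,0,0],"rotation": [0,0,0]}
    - {"translation": [0.58,0,0],"rotation": [0,0,0]}
    - {"translation": [0.585,0,-0.05],"rotation": [0,0,0]}
    - {"translation": [0.585,0,-0.12],"rotation": [0,0,0]}
    - {"translation": [0.585,0,-0.17],"rotation": [0,0,0]}
    - {"translation": [0.585,0,-0.18],"rotation": [0,0,0]}

```text
t: 10.4
eef_pos: [0.6426, 0.2728, 0.0276]
ee_rot: [3.137, -0.003, -1.57]
force: [-0.4, 0.0, -1.1]
width: 0.0202
gripper_force: 19.9
```

```bash
python3 - <<'E'
from h import *
import cv2
s=get_state();print(s["eef_pos"],s["ee_rot"],s["force"],s["width"])
b=grab_frame("side")[110:210,210:350];cv2.imwrite("pics/p2.png",cv2.resize(b,None,fx=4,fy=4))
E
```

```text
[0.64256322 0.27284381 0.02764386] [ 3.13691182e+00 -2.79998542e-03 -1.57008566e+00] [-0.40978632  0.01768307 -1.12099768] 0.020242576528665155
```

View pics/p2.png

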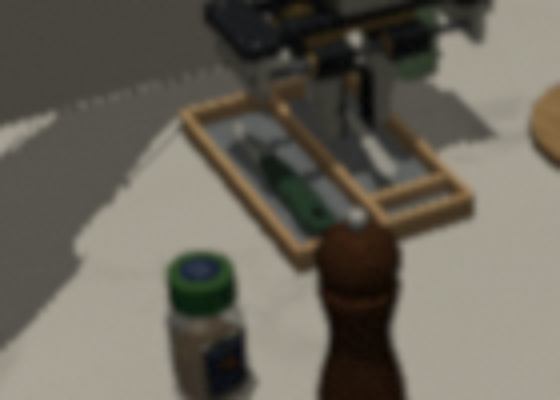

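Call:
apply_moves:
  steps:
    - {"translation": [0,0,-0.006],"rotation": [0,0,0]}
    - {"translation": [0,0,-0.006],"rotation": [0,0,0]}
    - {"translation": [0,0,-0.006],"rotation": [0,0,0]}
    - {"translation": [0,0,-0.006],"rotation": [0,0,0]}
    - {"translation": [0,0,-0.006],"rotation": [0,0,0]}
    - {"translation": [0,0,-0.006],"rotation": [0,0,0]}
    - {"translation": [0,0,0.05],"rotation": [0,0,0]}
    - {"translation": [0,0,0.2],"rotation": [0,0,0]}
    - {"translation": [0,0,0.36],"rotation": [0,0,0]}
    - {"translation": [0,0,0.5],"rotation": [0,0,0]}
  jaw: 0.1

```text
t: 11.28
eef_pos: [0.6449, 0.274, 0.1585]
ee_rot: [-3.141, -0.0, -1.569]
force: [0.8, 1.0, -0.3]
width: 0.0396
gripper_force: 0.0
```

Call:
apply_moves:
  steps:
    - {"translation": [0,0,0.16],"rotation": [0,0,0]}
    - {"translation": [-0.02,-0.02,0.24],"rotation": [0,0,0.05]}
    - {"translation": [-0.14,-0.1,0.24],"rotation": [0,0,0.2]}
    - {"translation": [-0.26,-0.2,0.24],"rotation": [0,0,0.3]}
    - {"translation": [-0.38,-0.31,0.24],"rotation": [0,0,0.4]}
    - {"translation": [-0.5,-0.42,0.24],"rotation": [0,0,0.5]}
    - {"translation": [-0.62,-0.53,0.24],"rotation": [0,0,0.6]}
    - {"translation": [-0.72,-0.64,0.24],"rotation": [0,0,0.67]}
    - {"translation": [-0.8,-0.72,0.24],"rotation": [0,0,0.67]}
    - {"translation": [-0.8,-0.785,0.24],"rotation": [0,0,0.67]}
  jaw: -1

```text
t: 12.12
eef_pos: [0.4414, 0.076, 0.217]
ee_rot: [-3.14, 0.001, -1.218]
force: [1.2, 0.9, -0.1]
width: 0.0873
gripper_force: 0.0
```

```bash
python3 - <<'E'
from h import *
import cv2
s=get_state();print(s["t"],s["eef_pos"],s["ee_rot"],s["width"])
W=camera_model("wrist");w=grab_frame("wrist");cv2.imwrite("pics/w3.png",w)
for z in(.099,): print([atz(W,p,z) for p in ((320,100),(320,200))])
b=grab_frame("side")[110:210,210:350];cv2.imwrite("pics/p3.png",np.vstack([w,cv2.resize(b,None,fx=2,fy=2)[:, :].repeat(1,0) if 0 else cv2.copyMakeBorder(cv2.resize(b,None,fx=2,fy=2),0,0,0,360,cv2.BORDER_CONSTANT)]))
E
```

```text
12.1167 [0.44138373 0.0759697  0.21700272] [-3.14046198e+00  1.17494767e-03 -1.21846621e+00] 0.08729002019037257
[array([ 4.69739276e-01, -7.45584397e-05,  9.90000000e-02]), array([0.4396706 , 0.08217336, 0.099     ])]
```

View pics/p3.png

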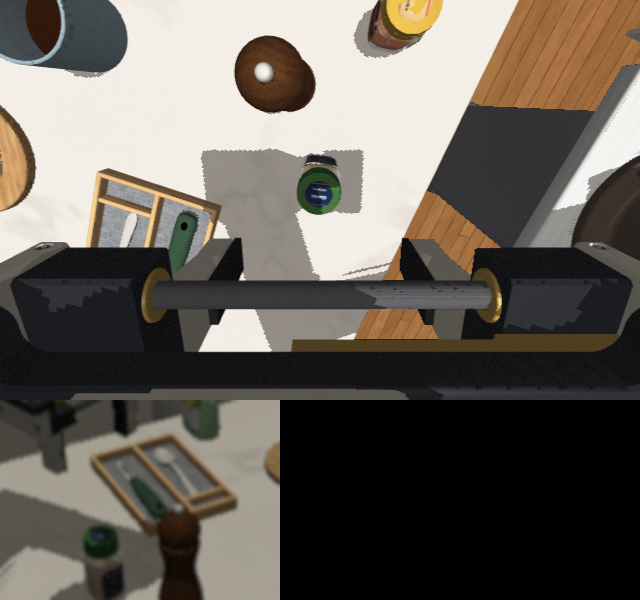

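Call:
apply_moves:
  steps:
    - {"translation": [-0.006,-0.007,0],"rotation": [0,0,0]}
    - {"translation": [-0.006,-0.007,-0.05],"rotation": [0,0,0]}
    - {"translation": [-0.006,-0.007,-0.13],"rotation": [0,0,0]}
    - {"translation": [-0.006,-0.007,-0.22],"rotation": [0,0,0]}
    - {"translation": [-0.006,-0.007,-0.32],"rotation": [0,0,0]}
    - {"translation": [-0.006,-0.007,-0.42],"rotation": [0,0,0]}
    - {"translation": [-0.006,-0.007,-0.5],"rotation": [0,0,0]}
    - {"translation": [-0.006,-0.007,-0.57],"rotation": [0,0,0]}
    - {"translation": [-0.006,-0.007,-0.603],"rotation": [0,0,0]}
    - {"translation": [-0.006,-0.007,-0.603],"rotation": [0,0,0]}

```text
t: 13.05
eef_pos: [0.4425, 0.076, 0.0638]
ee_rot: [3.138, -0.001, -1.219]
force: [-0.3, -0.6, -0.1]
width: 0.0875
gripper_force: 0.0
```

Call:
apply_moves:
  steps:
    - {"translation": [0,0,0],"rotation": [0,0,0]}
    - {"translation": [0,0,0],"rotation": [0,0,0]}
    - {"translation": [0,0,0],"rotation": [0,0,0]}
    - {"translation": [0,0,0],"rotation": [0,0,0]}
    - {"translation": [0,0,0],"rotation": [0,0,0]}
    - {"translation": [0,0,0],"rotation": [0,0,0]}
    - {"translation": [0,0,0],"rotation": [0,0,0]}
    - {"translation": [0,0,0],"rotation": [0,0,0]}
    - {"translation": [0,0,0],"rotation": [0,0,0]}
    - {"translation": [0,0,0],"rotation": [0,0,0]}
  jaw: 1
  newtons: 20

```text
t: 13.88
eef_pos: [0.4435, 0.0762, 0.0657]
ee_rot: [-3.141, -0.0, -1.218]
force: [-1.0, -0.4, 2.2]
width: 0.0415
gripper_force: 19.6
```

```bash
python3 - <<'E'
from h import *
np.set_printoptions(precision=4,suppress=True)
# wrist pose at TCP of the last picture: shift by the TCP displacement (same yaw)
s=get_state();print(s["eef_pos"],s["width"],s["gripper_force"],s["force"])
W=camera_model("wrist");W["xyz"]=W["xyz"]+np.array([.44138,.07597,.217])-s["eef_pos"]
print("green",atz(W,(320,190),.099),"mill",atz(W,(264,72),.168),"must",atz(W,(413,9),.1))
E
```

```text
[0.4435 0.0762 0.0657] 0.04152012548414107 19.62908653425984 [-0.9811 -0.4094  2.1923]
green [0.4429 0.073  0.099 ] mill [ 0.5072 -0.004   0.168 ] must [ 0.4256 -0.0874  0.1   ]
```

Call:
apply_moves:
  steps:
    - {"translation": [0,0,0.03],"rotation": [0,0,0]}
    - {"translation": [0,0,0.09],"rotation": [0,0,0]}
    - {"translation": [0,0,0.17],"rotation": [0,0,0]}
    - {"translation": [0,0,0.26],"rotation": [0,0,0]}
    - {"translation": [0,0,0.36],"rotation": [0,0,0]}
    - {"translation": [0,0,0.45],"rotation": [0,0,0]}
    - {"translation": [0,-0.03,0.52],"rotation": [0,0,0]}
    - {"translation": [0,-0.08,0.54],"rotation": [0,0,-0.05]}
    - {"translation": [0,-0.14,0.54],"rotation": [0,0,-0.1]}
    - {"translation": [0,-0.2,0.54],"rotation": [0,0,-0.15]}

```text
t: 14.72
eef_pos: [0.4432, 0.0258, 0.2016]
ee_rot: [-3.14, 0.001, -1.298]
force: [0.2, 0.1, -1.8]
width: 0.0413
gripper_force: 19.6
```

Call:
apply_moves:
  steps:
    - {"translation": [0,-0.08,0],"rotation": [0,0,-0.03]}
    - {"translation": [0,-0.17,0],"rotation": [0,0,-0.06]}
    - {"translation": [0.01,-0.28,0],"rotation": [0,0,-0.1]}
    - {"translation": [0.01,-0.4,0],"rotation": [0,0,-0.14]}
    - {"translation": [0.02,-0.52,0],"rotation": [0,0,-0.18]}
    - {"translation": [0.03,-0.64,0],"rotation": [0,0,-0.22]}
    - {"translation": [0.04,-0.76,0],"rotation": [0,0,-0.26]}
    - {"translation": [0.05,-0.86,0],"rotation": [0,0,-0.29]}
    - {"translation": [0.053,-0.94,0],"rotation": [0,0,-0.29]}
    - {"translation": [0.053,-1,0],"rotation": [0,0,-0.29]}

```text
t: 15.55
eef_pos: [0.4561, -0.2256, 0.2006]
ee_rot: [3.141, 0.0, -1.45]
force: [-0.5, 0.9, -0.9]
width: 0.041
gripper_force: 19.6
```

Call:
apply_moves:
  steps:
    - {"translation": [0,-0.05,-0.02],"rotation": [0,0,0]}
    - {"translation": [0,-0.09,-0.06],"rotation": [0,0,0]}
    - {"translation": [0,-0.12,-0.12],"rotation": [0,0,0]}
    - {"translation": [0,-0.14,-0.18],"rotation": [0,0,0]}
    - {"translation": [0,-0.14,-0.24],"rotation": [0,0,0]}
    - {"translation": [0,-0.14,-0.28],"rotation": [0,0,0]}
    - {"translation": [0,-0.14,-0.3],"rotation": [0,0,0]}
    - {"translation": [0,-0.14,-0.3],"rotation": [0,0,0]}
    - {"translation": [0,-0.14,-0.3],"rotation": [0,0,0]}
    - {"translation": [0,-0.14,-0.3],"rotation": [0,0,0]}

```text
t: 16.38
eef_pos: [0.4572, -0.2588, 0.1264]
ee_rot: [-3.14, -0.001, -1.448]
force: [0.1, 0.0, -0.2]
width: 0.0412
gripper_force: 19.6
```

```bash
python3 - <<'E'
from h import *
import cv2
s=get_state();print(s["eef_pos"],s["ee_rot"],s["force"],s["width"])
b=grab_frame("side")[190:350,220:420];a=grab_frame("scene")[100:270,300:450]
cv2.imwrite("pics/p4.png",np.hstack([cv2.resize(b,(500,400)),cv2.resize(a,(300,340))[:,:].copy() if 0 else cv2.copyMakeBorder(cv2.resize(a,(300,340)),0,60,0,0,cv2.BORDER_CONSTANT)]))
E
```

```text
[ 0.4571739  -0.25883832  0.12637653] [-3.14045967e+00 -5.53665033e-04 -1.44839890e+00] [ 0.07202147  0.01922409 -0.22865674] 0.04119143039294241
```

View pics/p4.png

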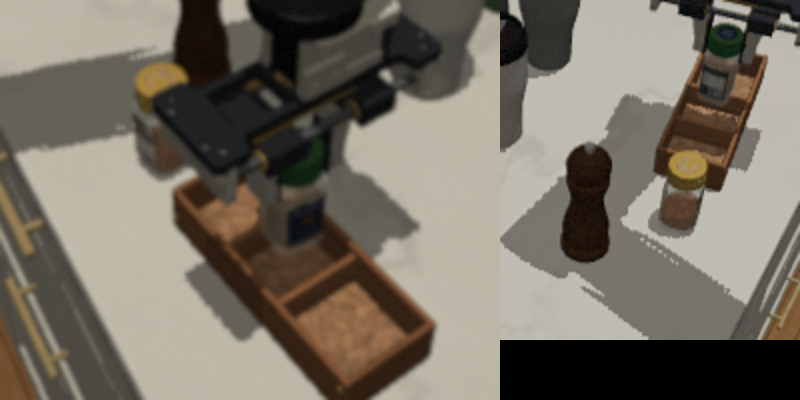

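Call:
apply_moves:
  steps:
    - {"translation": [0,0,-0.02],"rotation": [0,0,0]}
    - {"translation": [0,0,-0.06],"rotation": [0,0,0]}
    - {"translation": [0,0,-0.1],"rotation": [0,0,0]}
    - {"translation": [0,0,-0.14],"rotation": [0,0,0]}
    - {"translation": [0,0,-0.17],"rotation": [0,0,0]}
    - {"translation": [0,0,-0.19],"rotation": [0,0,0]}
    - {"translation": [0,0,-0.2],"rotation": [0,0,0]}
    - {"translation": [0,0,-0.205],"rotation": [0,0,0]}
    - {"translation": [0,0,-0.205],"rotation": [0,0,0]}
    - {"translation": [0,0,-0.205],"rotation": [0,0,0]}

```text
t: 17.32
eef_pos: [0.4569, -0.2589, 0.0746]
ee_rot: [-3.141, -0.0, -1.449]
force: [0.3, 0.0, -0.2]
width: 0.0411
gripper_force: 19.6
```

Call:
apply_moves:
  steps:
    - {"translation": [0,0,0],"rotation": [0,0,0]}
    - {"translation": [0,0,0],"rotation": [0,0,0]}
    - {"translation": [0,0,0],"rotation": [0,0,0]}
    - {"translation": [0,0,0],"rotation": [0,0,0]}
    - {"translation": [0,0,0],"rotation": [0,0,0]}
    - {"translation": [0,0,0],"rotation": [0,0,0]}
    - {"translation": [0,0,0],"rotation": [0,0,0]}
    - {"translation": [0,0,0],"rotation": [0,0,0]}
    - {"translation": [0,0,0.04],"rotation": [0,0,0]}
    - {"translation": [0,0,0.1],"rotation": [0,0,0]}
  jaw: -1

```text
t: 18.15
eef_pos: [0.4555, -0.2586, 0.0988]
ee_rot: [3.139, 0.001, -1.449]
force: [-0.4, 0.3, -0.2]
width: 0.0873
gripper_force: 0.0
```

Call:
apply_moves:
  steps:
    - {"translation": [0,0,0.12],"rotation": [0,0,0]}
    - {"translation": [0,0,0.26],"rotation": [0,0,0]}
    - {"translation": [0,0,0.4],"rotation": [0,0,0]}
    - {"translation": [-0.02,0.08,0.45],"rotation": [0,0,-0.06]}
    - {"translation": [-0.04,0.2,0.45],"rotation": [0,0,-0.1]}
    - {"translation": [-0.06,0.32,0.45],"rotation": [0,0,-0.15]}
    - {"translation": [-0.08,0.44,0.45],"rotation": [0,0,-0.2]}
    - {"translation": [-0.1,0.56,0.45],"rotation": [0,0,-0.23]}
    - {"translation": [-0.115,0.64,0.45],"rotation": [0,0,-0.23]}
    - {"translation": [-0.115,0.67,0.45],"rotation": [0,0,-0.23]}

```text
t: 18.98
eef_pos: [0.4272, -0.0895, 0.2129]
ee_rot: [-3.14, 0.001, -1.568]
force: [0.4, -0.2, -0.4]
width: 0.0877
gripper_force: 0.0
```

```bash
python3 - <<'E'
from h import *
import cv2
np.set_printoptions(precision=4,suppress=True)
s=get_state();print(s["t"],s["eef_pos"],s["ee_rot"],s["width"])
W=camera_model("wrist");w=grab_frame("wrist");cv2.imwrite("pics/w5.png",w)
hs=cv2.cvtColor(w,cv2.COLOR_BGR2HSV)
for n,lo,hi,z in [("must",(18,130,110),(34,255,255),.098),("green",(50,110,25),(85,255,200),.098)]:
    for nm in("wrist","scene","side"):
        m=camera_model(nm);im=w if nm=="wrist" else grab_frame(nm)
        k=cv2.inRange(cv2.cvtColor(im,cv2.COLOR_BGR2HSV),lo,hi)
        N,_,st,c=cv2.connectedComponentsWithStats(k)
        for i in range(1,N):
            if st[i,4]>60: print(n,nm,c[i],st[i],atz(m,c[i],z))
E
```

```text
18.9833 [ 0.4272 -0.0895  0.2129] [-3.1401  0.0007 -1.5677] 0.08772822384998724
must wrist [321.6622 190.4018] [ 298  169   48   47 1421] [ 0.427  -0.0934  0.098 ]
must wrist [145.7551 286.2857] [142 275  10  24  98] [0.6016 0.0064 0.098 ]
must wrist [498.0385 305.4231] [494 289   8  32 104] [0.2481 0.027  0.098 ]
green wrist [283.8822   4.8168] [264   0  41  13 382] [ 0.4564 -0.2415  0.098 ]
green scene [409.     137.5686] [402 128  16  17 153] [ 0.4558 -0.2533  0.098 ]
green side [336.6324 274.6912] [328 261  19  22 204] [ 0.4528 -0.2653  0.098 ]
```

View pics/w5.png

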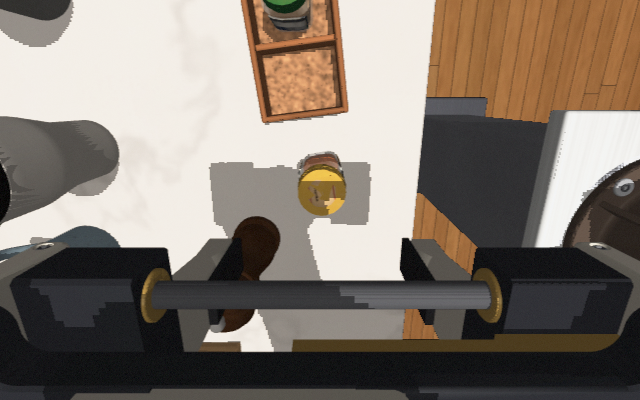

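Call:
apply_moves:
  steps:
    - {"translation": [0,-0.003,-0.03],"rotation": [0,0,0]}
    - {"translation": [0,-0.003,-0.1],"rotation": [0,0,0]}
    - {"translation": [0,-0.003,-0.19],"rotation": [0,0,0]}
    - {"translation": [0,-0.003,-0.28],"rotation": [0,0,0]}
    - {"translation": [0,-0.003,-0.37],"rotation": [0,0,0]}
    - {"translation": [0,-0.003,-0.45],"rotation": [0,0,0]}
    - {"translation": [0,-0.003,-0.52],"rotation": [0,0,0]}
    - {"translation": [0,-0.003,-0.57],"rotation": [0,0,0]}
    - {"translation": [0,-0.003,-0.585],"rotation": [0,0,0]}
    - {"translation": [0,-0.003,-0.585],"rotation": [0,0,0]}

```text
t: 20.07
eef_pos: [0.4268, -0.093, 0.0642]
ee_rot: [3.138, -0.001, -1.571]
force: [-0.5, 0.4, -0.6]
width: 0.0875
gripper_force: 0.0
```

Call:
apply_moves:
  steps:
    - {"translation": [0,0,0],"rotation": [0,0,0]}
    - {"translation": [0,0,0],"rotation": [0,0,0]}
    - {"translation": [0,0,0],"rotation": [0,0,0]}
    - {"translation": [0,0,0],"rotation": [0,0,0]}
    - {"translation": [0,0,0],"rotation": [0,0,0]}
    - {"translation": [0,0,0],"rotation": [0,0,0]}
    - {"translation": [0,0,0],"rotation": [0,0,0]}
    - {"translation": [0,0,0],"rotation": [0,0,0]}
    - {"translation": [0,0,0],"rotation": [0,0,0]}
    - {"translation": [0,0,0],"rotation": [0,0,0]}
  jaw: 1
  newtons: 20

```text
t: 20.9
eef_pos: [0.4279, -0.0921, 0.0657]
ee_rot: [-3.141, -0.0, -1.569]
force: [-1.0, 0.2, 3.4]
width: 0.045
gripper_force: 20.0
```

Call:
apply_moves:
  steps:
    - {"translation": [0,0,0.03],"rotation": [0,0,0]}
    - {"translation": [0,0,0.1],"rotation": [0,0,0]}
    - {"translation": [0,0,0.19],"rotation": [0,0,0]}
    - {"translation": [0,0,0.27],"rotation": [0,0,0]}
    - {"translation": [0.01,-0.04,0.32],"rotation": [0,0,0.05]}
    - {"translation": [0.03,-0.12,0.32],"rotation": [0,0,0.1]}
    - {"translation": [0.05,-0.22,0.32],"rotation": [0,0,0.18]}
    - {"translation": [0.07,-0.31,0.32],"rotation": [0,0,0.23]}
    - {"translation": [0.08,-0.38,0.32],"rotation": [0,0,0.23]}
    - {"translation": [0.083,-0.4,0.32],"rotation": [0,0,0.23]}

```text
t: 21.73
eef_pos: [0.4487, -0.1939, 0.1457]
ee_rot: [3.141, -0.0, -1.45]
force: [0.6, -0.3, 0.1]
width: 0.0445
gripper_force: 20.0
```

Call:
apply_moves:
  steps:
    - {"translation": [0,0,0],"rotation": [0,0,0]}
    - {"translation": [0,0,-0.03],"rotation": [0,0,0]}
    - {"translation": [0,0,-0.08],"rotation": [0,0,0]}
    - {"translation": [0,0,-0.13],"rotation": [0,0,0]}
    - {"translation": [0,0,-0.18],"rotation": [0,0,0]}
    - {"translation": [0,0,-0.23],"rotation": [0,0,0]}
    - {"translation": [0,0,-0.26],"rotation": [0,0,0]}
    - {"translation": [0,0,-0.28],"rotation": [0,0,0]}
    - {"translation": [0,0,-0.286],"rotation": [0,0,0]}
    - {"translation": [0,0,-0.286],"rotation": [0,0,0]}

```text
t: 22.57
eef_pos: [0.4484, -0.1918, 0.0741]
ee_rot: [3.141, -0.0, -1.448]
force: [1.2, 0.3, -0.7]
width: 0.0448
gripper_force: 20.0
```

Call:
apply_moves:
  steps:
    - {"translation": [0,0,0],"rotation": [0,0,0]}
    - {"translation": [0,0,0],"rotation": [0,0,0]}
    - {"translation": [0,0,0],"rotation": [0,0,0]}
    - {"translation": [0,0,0],"rotation": [0,0,0]}
    - {"translation": [0,0,0],"rotation": [0,0,0]}
    - {"translation": [0,0,0],"rotation": [0,0,0]}
    - {"translation": [0,0,0],"rotation": [0,0,0]}
    - {"translation": [0,0,0],"rotation": [0,0,0]}
    - {"translation": [0,0,0.04],"rotation": [0,0,0]}
    - {"translation": [0,0,0.1],"rotation": [0,0,0]}
  jaw: -1

```text
t: 23.4
eef_pos: [0.4474, -0.192, 0.0981]
ee_rot: [3.138, 0.001, -1.449]
force: [-0.3, -0.8, -1.1]
width: 0.0873
gripper_force: 0.0
```

Call:
apply_moves:
  steps:
    - {"translation": [0,0,0.14],"rotation": [0,0,0]}
    - {"translation": [0,0,0.3],"rotation": [0,0,0]}
    - {"translation": [0,0,0.44],"rotation": [0,0,0]}
    - {"translation": [0,0,0.58],"rotation": [0,0,0]}
    - {"translation": [0.04,0.12,0.6],"rotation": [0,0,0]}
    - {"translation": [0.09,0.27,0.6],"rotation": [0,0,0]}
    - {"translation": [0.14,0.42,0.6],"rotation": [0,0,0]}
    - {"translation": [0.19,0.57,0.6],"rotation": [0,0,0]}
    - {"translation": [0.24,0.7,0.6],"rotation": [0,0,0]}
    - {"translation": [0.24,0.75,0.6],"rotation": [0,0,0]}

```text
t: 24.23
eef_pos: [0.5102, -0.0012, 0.2489]
ee_rot: [-3.141, 0.0, -1.447]
force: [0.1, 0.2, 0.9]
width: 0.0875
gripper_force: 0.0
```

```bash
python3 - <<'E'
from h import *
import cv2
np.set_printoptions(precision=4,suppress=True)
s=get_state();print(s["t"],s["eef_pos"],s["ee_rot"],s["width"])
m=camera_model("wrist");w=grab_frame("wrist");cv2.imwrite("pics/w6.png",w)
hs=cv2.cvtColor(w,cv2.COLOR_BGR2HSV);g=hs[100:240,240:400]
k=cv2.inRange(g,(0,0,120),(180,60,255))
N,_,st,c=cv2.connectedComponentsWithStats(k)
for i in range(1,N):
    if 15<st[i,4]<1500: print(c[i]+[240,100],st[i],atz(m,c[i]+[240,100],.168))
print(proj(m,[[.5085,-.004,.168]]))
E
```

```text
24.2333 [ 0.5102 -0.0012  0.2489] [-3.1409  0.0002 -1.4469] 0.08750070364730535
[323.942  204.2464] [ 79 100  12   9  69] [ 0.5077 -0.0037  0.168 ]
[[323.0084 203.7679]]
```

View pics/w6.png

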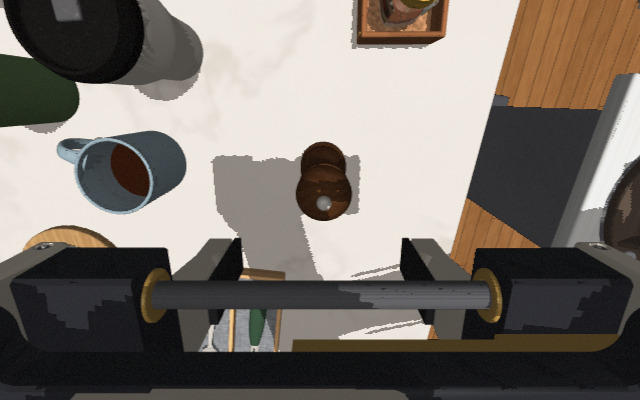

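Call:
apply_moves:
  steps:
    - {"translation": [-0.003,0.002,-0.03],"rotation": [0,0,0]}
    - {"translation": [-0.003,0.002,-0.1],"rotation": [0,0,0]}
    - {"translation": [-0.003,0.002,-0.18],"rotation": [0,0,0]}
    - {"translation": [-0.003,0.002,-0.26],"rotation": [0,0,0]}
    - {"translation": [-0.003,0.002,-0.34],"rotation": [0,0,0]}
    - {"translation": [-0.003,0.002,-0.41],"rotation": [0,0,0]}
    - {"translation": [-0.003,0.002,-0.47],"rotation": [0,0,0]}
    - {"translation": [-0.003,0.002,-0.5],"rotation": [0,0,0]}
    - {"translation": [-0.003,0.002,-0.51],"rotation": [0,0,0]}
    - {"translation": [-0.003,0.002,-0.51],"rotation": [0,0,0]}

```text
t: 25.12
eef_pos: [0.5074, -0.0048, 0.1212]
ee_rot: [3.141, -0.0, -1.45]
force: [0.0, -1.0, 0.3]
width: 0.0876
gripper_force: 0.0
```

Call:
apply_moves:
  steps:
    - {"translation": [0,0,0],"rotation": [0,0,0]}
    - {"translation": [0,0,0],"rotation": [0,0,0]}
    - {"translation": [0,0,0],"rotation": [0,0,0]}
    - {"translation": [0,0,0],"rotation": [0,0,0]}
    - {"translation": [0,0,0],"rotation": [0,0,0]}
    - {"translation": [0,0,0],"rotation": [0,0,0]}
    - {"translation": [0,0,0],"rotation": [0,0,0]}
    - {"translation": [0,0,0],"rotation": [0,0,0]}
    - {"translation": [0,0,0],"rotation": [0,0,0]}
    - {"translation": [0,0,0],"rotation": [0,0,0]}
  jaw: 1
  newtons: 30

```text
t: 25.95
eef_pos: [0.508, -0.004, 0.1218]
ee_rot: [-3.141, -0.0, -1.449]
force: [0.7, 0.4, 1.3]
width: 0.0487
gripper_force: 30.0
```

Call:
apply_moves:
  steps:
    - {"translation": [0,0,0.03],"rotation": [0,0,0]}
    - {"translation": [0,0,0.09],"rotation": [0,0,0]}
    - {"translation": [0,0,0.16],"rotation": [0,0,0]}
    - {"translation": [0,0,0.24],"rotation": [0,0,0]}
    - {"translation": [0,0,0.32],"rotation": [0,0,0]}
    - {"translation": [0,0,0.4],"rotation": [0,0,0]}
    - {"translation": [0,0,0.47],"rotation": [0,0,0]}
    - {"translation": [0,-0.03,0.52],"rotation": [0,0,0]}
    - {"translation": [0,-0.08,0.54],"rotation": [0,0,0]}
    - {"translation": [0,-0.15,0.54],"rotation": [0,0,0]}

```text
t: 26.78
eef_pos: [0.5081, -0.0417, 0.2578]
ee_rot: [-3.14, 0.0, -1.448]
force: [0.1, -0.7, -3.0]
width: 0.0489
gripper_force: 30.0
```

Call:
apply_moves:
  steps:
    - {"translation": [-0.01,-0.09,0],"rotation": [0,0,0]}
    - {"translation": [-0.03,-0.19,0],"rotation": [0,0,0]}
    - {"translation": [-0.05,-0.3,0],"rotation": [0,0,0]}
    - {"translation": [-0.07,-0.41,0],"rotation": [0,0,0]}
    - {"translation": [-0.09,-0.52,0],"rotation": [0,0,0]}
    - {"translation": [-0.11,-0.63,0],"rotation": [0,0,0]}
    - {"translation": [-0.13,-0.74,0],"rotation": [0,0,0]}
    - {"translation": [-0.15,-0.84,0],"rotation": [0,0,0]}
    - {"translation": [-0.16,-0.93,0],"rotation": [0,0,0]}
    - {"translation": [-0.169,-1,0],"rotation": [0,0,0]}

```text
t: 27.62
eef_pos: [0.4641, -0.2936, 0.2557]
ee_rot: [3.14, 0.001, -1.45]
force: [0.9, 0.8, -3.4]
width: 0.0489
gripper_force: 30.0
```

Call:
apply_moves:
  steps:
    - {"translation": [0,-0.06,0],"rotation": [0,0,0]}
    - {"translation": [0,-0.11,0],"rotation": [0,0,0]}
    - {"translation": [0,-0.15,0],"rotation": [0,0,0]}
    - {"translation": [0,-0.167,0],"rotation": [0,0,0]}
    - {"translation": [0,-0.167,-0.05],"rotation": [0,0,0]}
    - {"translation": [0,-0.167,-0.12],"rotation": [0,0,0]}
    - {"translation": [0,-0.167,-0.19],"rotation": [0,0,0]}
    - {"translation": [0,-0.167,-0.24],"rotation": [0,0,0]}
    - {"translation": [0,-0.167,-0.26],"rotation": [0,0,0]}
    - {"translation": [0,-0.167,-0.26],"rotation": [0,0,0]}

```text
t: 28.45
eef_pos: [0.4649, -0.3327, 0.1902]
ee_rot: [3.139, 0.001, -1.449]
force: [0.6, 0.6, -1.0]
width: 0.0486
gripper_force: 30.0
```

```bash
python3 - <<'E'
from h import *
import cv2
s=get_state();print(s["eef_pos"],s["ee_rot"],s["force"],s["width"])
b=grab_frame("side")[190:370,220:430];a=grab_frame("scene")[80:230,330:470]
cv2.imwrite("pics/p7.png",np.hstack([cv2.resize(b,(467,400)),cv2.resize(a,(333,400))]))
E
```

```text
[ 0.46492097 -0.33273731  0.19024688] [ 3.13931474e+00  1.34861770e-03 -1.44870902e+00] [ 0.62757741  0.64524317 -1.04788458] 0.04863373542872387
```

View pics/p7.png

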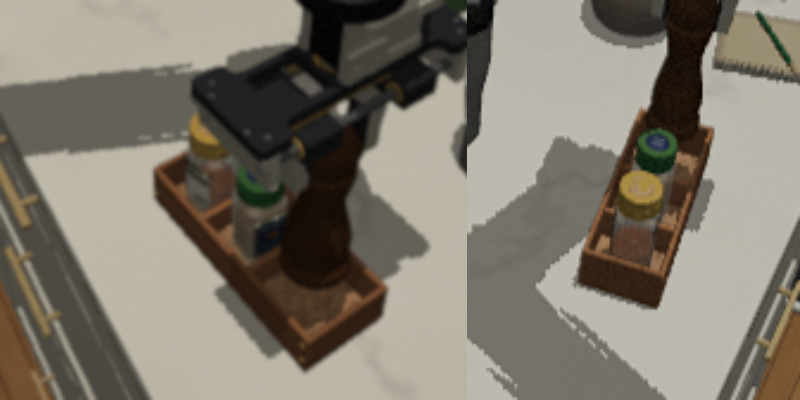

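Call:
apply_moves:
  steps:
    - {"translation": [0,0,-0.02],"rotation": [0,0,0]}
    - {"translation": [0,0,-0.06],"rotation": [0,0,0]}
    - {"translation": [0,0,-0.1],"rotation": [0,0,0]}
    - {"translation": [0,0,-0.14],"rotation": [0,0,0]}
    - {"translation": [0,0,-0.18],"rotation": [0,0,0]}
    - {"translation": [0,0,-0.21],"rotation": [0,0,0]}
    - {"translation": [0,0,-0.23],"rotation": [0,0,0]}
    - {"translation": [0,0,-0.24],"rotation": [0,0,0]}
    - {"translation": [0,0,-0.244],"rotation": [0,0,0]}
    - {"translation": [0,0,-0.244],"rotation": [0,0,0]}

```text
t: 29.38
eef_pos: [0.4657, -0.3334, 0.1305]
ee_rot: [3.142, -0.0, -1.449]
force: [-0.8, 0.9, -2.3]
width: 0.0484
gripper_force: 30.0
```

Call:
apply_moves:
  steps:
    - {"translation": [0,0,0],"rotation": [0,0,0]}
    - {"translation": [0,0,0],"rotation": [0,0,0]}
    - {"translation": [0,0,0],"rotation": [0,0,0]}
    - {"translation": [0,0,0],"rotation": [0,0,0]}
    - {"translation": [0,0,0],"rotation": [0,0,0]}
    - {"translation": [0,0,0],"rotation": [0,0,0]}
    - {"translation": [0,0,0],"rotation": [0,0,0]}
    - {"translation": [0,0,0],"rotation": [0,0,0]}
    - {"translation": [0,0,0.03],"rotation": [0,0,0]}
    - {"translation": [0,0,0.08],"rotation": [0,0,0]}
  jaw: -1

```text
t: 30.22
eef_pos: [0.4647, -0.333, 0.1499]
ee_rot: [3.139, 0.001, -1.449]
force: [-0.0, 0.6, 0.5]
width: 0.0877
gripper_force: 0.0
```

Call:
apply_moves:
  steps:
    - {"translation": [0,0,0.1],"rotation": [0,0,0]}
    - {"translation": [0,0,0.22],"rotation": [0,0,0]}
    - {"translation": [0,0,0.36],"rotation": [0,0,0]}
    - {"translation": [0,0,0.48],"rotation": [0,0,0]}
    - {"translation": [0,0,0.56],"rotation": [0,0,0]}
    - {"translation": [0,0.08,0.6],"rotation": [0,0,0]}
    - {"translation": [0,0.2,0.6],"rotation": [0,0,0]}
    - {"translation": [0,0.35,0.6],"rotation": [0,0,0]}
    - {"translation": [0,0.5,0.6],"rotation": [0,0,0]}
    - {"translation": [0,0.6,0.6],"rotation": [0,0,0]}

```text
t: 31.05
eef_pos: [0.4651, -0.1813, 0.3014]
ee_rot: [-3.14, 0.0, -1.449]
force: [0.4, 0.2, 0.4]
width: 0.0878
gripper_force: 0.0
```

```bash
python3 - <<'E'
from h import *
import cv2
s=get_state();print(s["t"],s["eef_pos"],s["ee_rot"],s["force"],s["width"])
b=grab_frame("side")[180:370,270:410];a=grab_frame("scene")[225:350,170:310]
cv2.imwrite("pics/p8.png",np.hstack([cv2.resize(b,(350,475)),cv2.copyMakeBorder(cv2.resize(a,(448,400)),0,75,0,0,cv2.BORDER_CONSTANT)]))
E
```

```text
31.05 [ 0.46506966 -0.18130687  0.30140454] [-3.14042655e+00  1.86138443e-04 -1.44897864e+00] [0.38797659 0.17641408 0.42512308] 0.08778691887524859
```

View pics/p8.png

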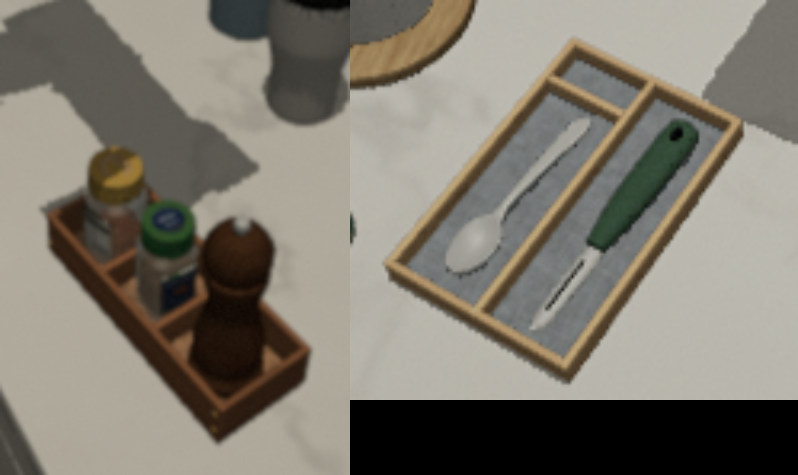

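```bash
python3 - <<'E'
from h import *
S=camera_model("scene");D=camera_model("side");t=np.array([.611,.260])
for a,b,z in [((276,263),(227.8,327.5),.014),((243.4,262.5),(204,309.5),.01)]:
    A,B=atz(S,a,z)[:2],atz(S,b,z)[:2];print((A+B)/2-t,np.linalg.norm(A-B),np.arctan2(*(A-B)[1::-1])+1.57)
p=atz(D,(270+243/2.5,180+222/2.5),.177);d=p[:2]-[.4577,-.2667];print("mill in rack",Ro.from_euler('z',-.12).apply([*d,0]))
E
```

```text
[-0.03499711  0.00071411] 0.1715109968365505 -0.00019331001938116543
[0.03095321 0.01264558] 0.131030450104774 -0.022216958599402092
mill in rack [ 0.00167264 -0.06808106  0.        ]
```

All five are well inside tolerance; handing in.

```bash
python3 -c "
from station import *
print(job_done())"
```

```text
the job is handed in; nothing more can be done
None
```

I handed the job in at about 31 s: both jars and the mill stand upright in the rack, the peeler and teaspoon lie in their tray bays well inside tolerance, and the mug and tumblers were not touched. The station gave no verdict; this rests on my last camera check.

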